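Roll the inlay strips of a serving board flush

TASK

The six inlay strips of the wooden serving board stand proud of it. Pick the press roller up from its saddle by the wooden grip and roll it along the board, across all the strips from one end to the other, with a firm, steady downward push and no slamming, until every strip lies flush. Then set the roller back upright in the hollow of its saddle, letting go only once it sits there; do not press the board with the gripper and leave the other things on the table where they are.

Things in the scene. Friction and masses are not known exactly. Their poses are not given: they have to be found in the camera images.
- roller: Press roller, 128 mm wide, 112 mm tall, about 0.5 kg: dark rubber drum (radius 25 mm, 84 mm long) between two brass cheeks, wooden grip bar above. Origin: lowest point of the drum at its middle; z up, y along drum axis and bar, x the rolling direction (front and back alike). Cheek feet: 60 mm long, 54 to 62 mm either side of the middle, 8 mm above the origin. Starts upright in the saddle.
- roller_grip (a point): Middle of the roller's wooden grip bar, 93 mm above the roller's origin. The bar is 30 mm thick along the roller's x, 128 mm long along y, and spans 75 to 112 mm above the origin: pinch it across x, from above. The drum's top is 50 mm above the origin.
- drum (a joint): Turning angle of the drum in its cheeks (rad, about the roller's y), almost free: 1 rad rolls 25 mm.
- board: Dark wooden serving board, fixed, 204 mm long (its x) by 140 mm wide (its y), flat top 20 mm above its origin (centre of the underside, on the table). Six pale strips fill the middle 132 x 66 mm, leaving margins of 36 mm at each end, 37 mm at each side. A low brass handle loop (12 mm high) reaches 20 mm beyond each end. Roll along the board's x, drum axis along its y.
- board_middle (a point): Point in the middle of the board's flat top, 20 mm above the table. The drum is wider than the strips and comes to rest on the side margins, its lowest line at this height, once the strips under it are flush.
- strip1 (a joint): How far inlay strip 1 of 6 is pressed down (m): 0 stands 4 mm proud of the board, 0.004 is flush. It starts at 0 to 0.001, moves against a tight friction fit of about 7 N and stays where pressed to. 21 mm along the board's x, 66 mm along y, centred at x = -55 mm from the board's middle.
- strip2 (a joint): How far inlay strip 2 of 6 is pressed down (m): 0 stands 4 mm proud of the board, 0.004 is flush. It starts at 0 to 0.001, moves against a tight friction fit of about 7 N and stays where pressed to. 21 mm along the board's x, 66 mm along y, centred at x = -33 mm from the board's middle.
- strip3 (a joint): How far inlay strip 3 of 6 is pressed down (m): 0 stands 4 mm proud of the board, 0.004 is flush. It starts at 0 to 0.001, moves against a tight friction fit of about 7 N and stays where pressed to. 21 mm along the board's x, 66 mm along y, centred at x = -11 mm from the board's middle.
- strip4 (a joint): How far inlay strip 4 of 6 is pressed down (m): 0 stands 4 mm proud of the board, 0.004 is flush. It starts at 0 to 0.001, moves against a tight friction fit of about 7 N and stays where pressed to. 21 mm along the board's x, 66 mm along y, centred at x = +11 mm from the board's middle.
- strip5 (a joint): How far inlay strip 5 of 6 is pressed down (m): 0 stands 4 mm proud of the board, 0.004 is flush. It starts at 0 to 0.001, moves against a tight friction fit of about 7 N and stays where pressed to. 21 mm along the board's x, 66 mm along y, centred at x = +33 mm from the board's middle.
- strip6 (a joint): How far inlay strip 6 of 6 is pressed down (m): 0 stands 4 mm proud of the board, 0.004 is flush. It starts at 0 to 0.001, moves against a tight friction fit of about 7 N and stays where pressed to. 21 mm along the board's x, 66 mm along y, centred at x = +55 mm from the board's middle.
- saddle: Wooden saddle, fixed, base 90 mm (its x) by 160 mm (its y): a concave round trough 106 mm long along its y (hollow of radius 25.5 mm, rims 26 mm high) between two flat shoulders 17.5 mm high. Origin: centre of the underside, on the table. The drum rests in the trough, axis along the saddle's y; the cheek feet stand over the shoulders and keep the roller upright within 2 degrees.
- saddle_seat (a point): Bottom of the trough at its middle, 10 mm above the table: where the roller's origin lies when the roller is seated.
- jar: Jar with a brass cap, 64 mm across, 72 mm tall, stands between the board and the saddle; leave it. Origin: centre of the underside.
- cup: White mug, 80 mm across with a handle at its +y side, 62 mm tall; leave it. Origin: centre of the underside.
- coasters: Stack of cork coasters, 96 mm across, 30 mm tall; leave it. Origin: centre of the underside.
- candle: Candle in an amber glass, 72 mm across, 80 mm tall; leave it. Origin: centre of the underside.
- brush: Brush, 200 mm long, lying; leave it. Its x runs along it from handle to bristles.
Things that resemble listed ones, but are neither listed nor needed, are in the scene too. Leave any pink or purple look-alike of the roller alone.

How it is judged (in metres and radians):
On the way, in this order (a step that is already met when the one before it is completed fails the run):
1. the roller is off its saddle, held (horizontal distance between roller and saddle_seat above 0.08 m and contact force between the fingers and roller above 1 N), for 0.1 s.
2. the drum rolls over the strips near one end of the board, pressed with more than 5 N (contact force between roller and board above 5 N and (velocity of joint drum above 0.25 rad/s or velocity of joint drum below -0.25 rad/s) and y of roller in the frame of board between -0.018 and 0.018 m and (x of roller in the frame of board between -0.085 and -0.03 m or x of roller in the frame of board between 0.03 and 0.085 m)), for 0.1 s.
3. the drum rolls over the middle strips, pressed with more than 5 N (contact force between roller and board above 5 N and (velocity of joint drum above 0.25 rad/s or velocity of joint drum below -0.25 rad/s) and y of roller in the frame of board between -0.018 and 0.018 m and x of roller in the frame of board between -0.02 and 0.02 m), for 0.1 s.
4. the drum rolls over the strips near an end of the board, pressed with more than 5 N (all of step 2), for 0.1 s.
5. the roller sits in the saddle while the gripper still holds it (contact force between roller and saddle above 0.5 N and contact force between the fingers and roller above 1 N and distance between roller and saddle_seat below 0.016 m), for 0.1 s.
At the end, for the whole second after the job is handed in: All six strips are pressed down at least 2.5 of their 4 mm; the roller sits at rest in the saddle's trough, upright within 0.08 rad, drum axis along the trough within 0.12 rad, within 5 mm across the trough and 14 mm along it, no more than 3 mm above its seated height, released (value of joint each of strip1, strip2, strip3, strip4, strip5, strip6 above 0.0025 m and horizontal distance between roller and saddle_seat below 0.014 m and x of roller in the frame of saddle_seat between -0.005 and 0.005 m and z of roller in the frame of saddle_seat below 0.003 m and angle between roller's own z axis and vertical below 0.08 rad and angle between the y axis of roller and the y axis of saddle, either way round below 0.12 rad and linear speed of roller below 0.02 m/s); the robot touches nothing.
It fails at once if the roller is slammed on the board (more than 60 N) (contact force between roller and board above 60 N).
It fails at once if the gripper or arm presses the board (contact force between any of the fingers, the arm and board above 1 N).
It fails at once if a bystander is pushed more than 20 mm (distance of any of jar, cup, coasters, candle, brush from where it was at the start of the episode above 0.02 m).
It also fails if it takes over 72 s, if anything falls off the work surface, if the arm or the gripper's body presses on something with over 40 N, if the wrist force passes 120 N, or if a joint passes its speed limit or range.

ROBOT

A 6-joint arm with a two-finger parallel gripper is mounted at the origin on the work surface. World frame = base frame: x ahead of the robot, y to its left, z up, the work surface at z = 0. Lengths are in mm, angles in rad, forces in N, time in s.
With the tool pointing down it reaches from about 375 to 900 mm from the base axis. Payload 3.1 kg.
Tool frame: the origin (TCP) lies on the front face of the gripper's body, between the roots of the fingers; the fingertips stand 73 mm ahead of it and the grasp point (between the pads) lies 54 mm ahead of it; z points along the fingers, y is the line along which they close (so a half turn about z gives the same grasp; the last joint's range is limited). The gripper opens to 85 mm and grips with 20 to 120 N. Pads are 22 mm wide; open, the fingers measure 114 mm over their backs; the gripper's body (76 mm by 85 mm) begins 54 mm behind the grasp point. The pads swing forward as they close: fully open they stand 13 mm farther back than shut.
Start: joints at [1.101, 0.527, 1.433, -0, 1.181, -0.178], TCP at [179.159, 598.748, 303.91] pointing down, gripper open.
Joint ranges: [-3.08, 3.08], [-0.75, 2.2], [0.22, 2.44], [-1.43, 4.57], [0, 2.65], [-2.85, 2.85]. Speed limits (rad/s): [2.79, 2.79, 3.14, 3.14, 3.14, 3.14].

INTERFACE

Orientations are given as a unit quaternion [x, y, z, w].
In Python, from plant import * gives the robot as it stands. The module is installed in compiled form; this text tells all that it offers. Calls block until the motion is done:
- move_to(position, orientation): joint-space move of the TCP to a pose.
- line_to(position, ori=None, rate=150, max_force=None): straight line of the TCP; ori=None keeps the orientation; rate is the mean speed in mm/s. With max_force (N) it stops when the force on the tool has changed by that much, and returns True; else False.
- move_j(angles): joint-space move.
- command_gripper(opening, grasp_force=None): finger opening in mm; grasp_force is the grip in N (None keeps the last); returns when the fingers have stopped.
- hold(seconds).
- inverse_kinematics(position, orientation): joint angles nearest the present ones, or None.
- sense(): the state.
- read_camera(name): name is "scene" or "top" or "wrist"; returns the picture (400x640x3 uint8, red, green, blue); there is no depth.
- calibration(name): a dict with "fx", "fy", "cx", "cy" (pixels), "extrinsics" (4x4, takes a point from world to camera coordinates); the wrist camera has in their place "tool_from_camera" (4x4, takes a point from camera to tool coordinates, whose origin is the TCP and whose axes are the flange's). Camera axes: x right, y up, looking along -z (the intrinsics and any distortion apply to the point x, -y, -z); pixel columns grow to the right and rows downward; lengths in mm; the calibration is good to about 2 mm. A picture is of the moment at which its call begins: read the wrist's pose just before it. calibration takes no time and is no camera call.
A pose or a line that the arm cannot do raises IKError and nothing moves.
- hand_in(): hands the job in; it is judged then, once.
The state is a dict: "t": time; "qpos": joint angles; "qd": joint speeds; "joint_torque": joint torques, N m; "tool_pos": TCP position; "ee_rot": TCP orientation; "force": force on the tool from outside, world axes, zero at the start; "wrist_torque": the same for the moment, N m; "gripper_width": finger opening in mm; "grip_force": force on a finger pad.
Only numpy, scipy, OpenCV 4.12 (cv2) and the standard library are available. Lean on these libraries where they do the work, as an engineer would, in place of code of your own. Each camera call takes 0.05 s, during which the arm holds its last target. There are 200 camera calls.

## Working session

There is one attempt and no reset: what is moved stays moved. The work goes in short steps, each a Python script; the robot and the scene stay as the last script left them, time stands still between calls to the robot, and variables do not carry over. Pictures are saved under pics/ and viewed, at most 10 in all, crops included, and the job is handed in when it is done.

```bash
mkdir -p pics; python3 - <<'E'
from plant import *
import cv2,numpy as np
for n in ["scene","top"]:
    im=read_camera(n); cv2.imwrite(f"pics/{n}0.png",im[:,:,::-1])
    c=calibration(n); print(n,{k:(np.round(v,3).tolist() if not isinstance(v,float) else v) for k,v in c.items()})
print(calibration("wrist")); s=sense(); print(s)
E
```

```text
scene {'fx': 516.0807194489485, 'fy': 516.0807194489485, 'cx': 320.0110007463885, 'cy': 197.49778861779666, 'extrinsics': [[0.036, 0.999, -0.013, -33.12], [-0.605, 0.032, 0.796, 236.133], [0.796, -0.021, 0.606, -2137.795], [0.0, 0.0, 0.0, 1.0]]}
top {'fx': 446.2893770938495, 'fy': 446.2893770938495, 'cx': 325.80926132437463, 'cy': 200.82594521623093, 'extrinsics': [[-0.014, -1.0, -0.005, 29.869], [0.986, -0.015, 0.166, -545.809], [-0.166, -0.003, 0.986, -1241.069], [0.0, 0.0, 0.0, 1.0]]}
{'fx': 347.68771597265436, 'fy': 347.68771597265436, 'cx': 317.8703067624457, 'cy': 196.72929892732438, 'tool_from_camera': array([[-2.81882989e-04,  9.59082070e-01,  2.83128068e-01,
         7.26024216e+01],
       [ 9.99999940e-01,  3.27394690e-04, -1.13430663e-04,
        -8.08490425e-02],
       [-2.01483941e-04,  2.83128019e-01, -9.59082105e-01,
        -7.09348246e+01],
       [ 0.00000000e+00,  0.00000000e+00,  0.00000000e+00,
         1.00000000e+00]])}
{'t': 0.1, 'qpos': array([ 1.10150722e+00,  5.28390279e-01,  1.43378031e+00,  2.32918586e-05,
        1.18140274e+00, -1.78503734e-01]), 'qd': array([-0.0009293 , -0.00040008, -0.00287723,  0.00023119,  0.00119607,
        0.0012478 ]), 'joint_torque': array([-1.80527218e-04, -4.43309963e+01, -1.78586912e+01, -2.02330657e-04,
        3.84217667e-03, -5.60028951e-06]), 'tool_pos': array([178.92763166, 598.31328194, 303.01888735]), 'ee_rot': array([ 1.44885300e-01,  9.89447962e-01, -9.35414622e-04, -3.25397220e-04]), 'force': array([ 0.78656491, -0.68054104,  0.72509305]), 'wrist_torque': array([-0.056257  ,  0.01743244, -0.00263874]), 'grip_force': 0.0, 'gripper_width': 85.59705347647598}
```

View pics/top0.png

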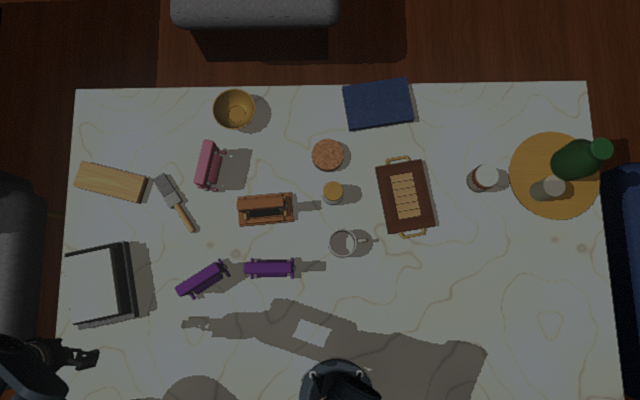

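View pics/scene0.png

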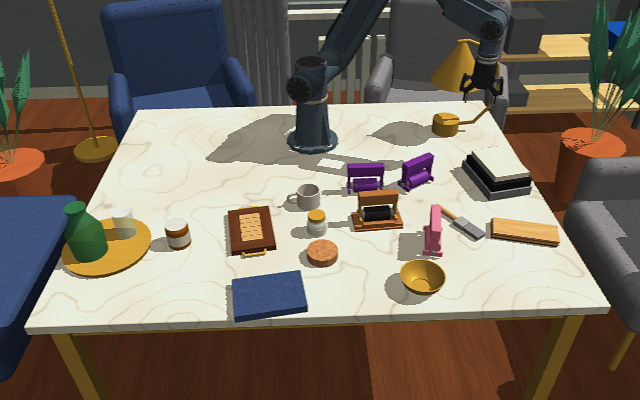

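The top view shows these roller-like things: a brown one on a wooden saddle at (265,209), purple ones at (270,268) and (203,278), and a pink one at (209,165). Only the one at (265,209) has a dark drum, brass cheeks and a wooden grip in a saddle. The board is at (406,195), the jar at (333,192), the mug at (344,243) and the coasters at (328,155).

```bash
cat > h.py <<'E'
from plant import *
import cv2,numpy as np
from scipy.spatial.transform import Rotation as R
def cast(name,px,z,pose=None):
    c=calibration(name); px=np.atleast_2d(np.float64(px))
    d=np.c_[(px[:,0]-c["cx"])/c["fx"],-(px[:,1]-c["cy"])/c["fy"],-np.ones(len(px))]
    if name=="wrist":
        T=np.eye(4);T[:3,:3]=R.from_quat(pose["ee_rot"]).as_matrix();T[:3,3]=pose["tool_pos"]
        M=T@np.array(c["tool_from_camera"])
    else: M=np.linalg.inv(np.array(c["extrinsics"]))
    o=M[:3,3]; w=d@M[:3,:3].T
    return o+w*((z-o[2])/w[:,2])[:,None]
def wrist(fn):
    s=sense(); im=read_camera("wrist"); cv2.imwrite(f"pics/{fn}.png",im[:,:,::-1]); return s,im
def down(yaw):  # tool z down, tool y axis (closing) at angle yaw from world x
    y=np.array([np.cos(yaw),np.sin(yaw),0]);z=np.array([0,0,-1.]);x=np.cross(y,z)
    return R.from_matrix(np.c_[x,y,z]).as_quat()
E
python3 - <<'E'
from h import *
im=cv2.imread("pics/top0.png"); hsv=cv2.cvtColor(im,cv2.COLOR_BGR2HSV)
cv2.imwrite("pics/topcrop.png",cv2.resize(im[130:300,160:460],None,fx=2.6,fy=2.6,interpolation=cv2.INTER_CUBIC))
for n,(x0,y0,x1,y1),z in [("board",(370,150,445,242),20),("saddle",(230,185,305,232),60)]:
    m=np.zeros(im.shape[:2],np.uint8)
    sub=hsv[y0:y1,x0:x1]; m[y0:y1,x0:x1]=((sub[...,1]>90)|(sub[...,2]<50)).astype(np.uint8)
    m=cv2.morphologyEx(m,cv2.MORPH_OPEN,np.ones((5,5)))
    c=max(cv2.findContours(m,0,2)[0],key=cv2.contourArea)
    r=cv2.minAreaRect(c); b=cv2.boxPoints(r); P=cast("top",b,z)
    print(n,r,P.mean(0).round(1),[np.linalg.norm(P[i]-P[i-1]).round() for i in range(2)],P.round().tolist())
p=cast("top",[[265,209]],60)[0]
for yaw in (0,np.pi,.05): 
    q=inverse_kinematics([p[0],p[1],300],down(yaw)); print(yaw,None if q is None else np.round(q,2))
E
```

```text
board ((405.0769348144531, 195.88461303710938), (68.44452667236328, 47.26398468017578), 78.69007110595703) [ 563.1 -211.6   20. ] [np.float64(203.0), np.float64(142.0)] [[651.0, -127.0, 20.0], [677.0, -266.0, 20.0], [475.0, -295.0, 20.0], [450.0, -159.0, 20.0]]
saddle ((264.5975646972656, 209.12196350097656), (29.36743927001953, 54.446712493896484), 85.03025817871094) [522.7 196.2  60. ] [np.float64(85.0), np.float64(156.0)] [[559.0, 278.0, 60.0], [571.0, 123.0, 60.0], [486.0, 116.0, 60.0], [475.0, 269.0, 60.0]]
0 [ 0.16  0.44  1.61 -0.    1.09  0.16]
3.141592653589793 None
0.05 [ 0.16  0.44  1.61 -0.    1.09  0.11]
```

View pics/topcrop.png

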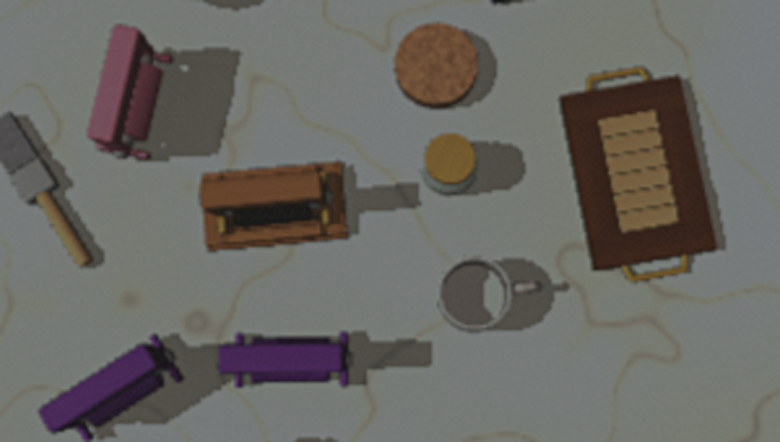

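The crop confirms it: a wooden grip, dark drum and brass cheeks on the saddle at crop (275,207). The look-alikes are solid pink or purple. The board measures 203x142 mm, which matches. I'll go above the roller and look from close by.

```bash
python3 - <<'E'
from h import *
move_to([520,194,320],down(-0.07)); hold(.3)
s,im=wrist("w1"); print(s["tool_pos"],s["t"])
E
```

```text
[519.79669554 194.55229445 319.9761178 ] 2.3167
```

View pics/w1.png

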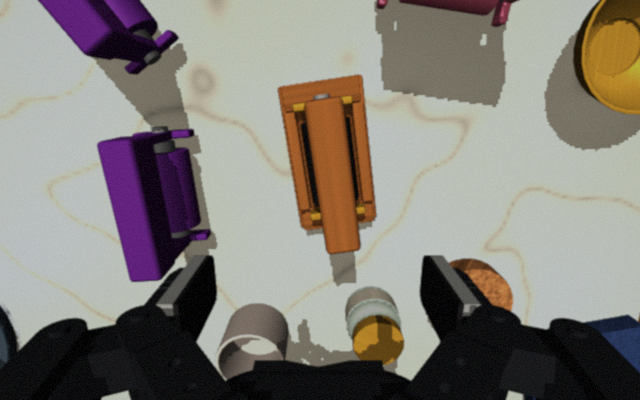

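The wrist view shows the grip bar's top face with corners at about (307,100), (342,97), (359,249) and (326,251). The saddle's far shoulder edge runs (278,87)-(362,76).

```bash
python3 - <<'E'
from h import *
s={**sense()}
P=cast("wrist",[[307,100],[342,97],[359,249],[326,251]],122,s); print(P.round(1).tolist(),P.mean(0))
print(np.linalg.norm(np.diff(P,axis=0),axis=1))
e=(P[0]+P[1]-P[2]-P[3])/2; print("axis yaw from +y",np.arctan2(-e[0],e[1]))
Q=cast("wrist",[[278,87],[362,76],[374,220],[304,229]],18,s);print(Q.round(1).tolist(),Q.mean(0))
e=(Q[0]+Q[1]-Q[2]-Q[3])/2; print("axis yaw saddle",np.arctan2(-e[0],e[1]))
E
```

```text
[[515.9, 262.7, 122.0], [542.0, 263.1, 122.0], [550.2, 138.9, 122.0], [522.3, 139.0, 122.0]] [532.58342473 200.92228172 122.        ]
[ 26.12874811 124.44335978  27.89842577]
axis yaw from +y 0.058690263137711515
[[484.0, 276.1, 18.0], [570.1, 280.8, 18.0], [578.5, 124.5, 18.0], [498.0, 119.0, 18.0]] [532.62978841 200.11804623  18.        ]
axis yaw saddle 0.07137866976202886
```

```bash
python3 - <<'E'
from h import *
q=down(.063)
move_to([532.6,200.5,230],q)
line_to([532.6,200.5,153.5],rate=70,max_force=12); hold(.2)
f0=sense()["force"]
command_gripper(20,90); hold(.4)
s=sense(); print(f0.round(1),s["force"].round(1),s["wrist_torque"].round(2),s["tool_pos"].round(2),s["ee_rot"].round(4),s["gripper_width"],s["grip_force"],s["t"])
E
```

```text
[-0.4  0.5 -0.2] [-0.7 -0.2  4.1] [-0.03 -0.04  0.12] [532.8  200.5  153.73] [6.845e-01 7.290e-01 2.000e-04 2.000e-04] 28.73486249002874 88.86047959327698 5.2083
```

Grasp is well centred, with only a small lateral force. Next I'll lift, check the weight, and refine the board pose from corner fits in the top picture.

```bash
python3 - <<'E'
from h import *
im=cv2.imread("pics/top0.png"); hsv=cv2.cvtColor(im,cv2.COLOR_BGR2HSV)
def quad(m):
    c=max(cv2.findContours(m,0,1)[0],key=cv2.contourArea); 
    return cv2.approxPolyN(c,4,ensure_convex=True).reshape(-1,2)
x0,y0,x1,y1=368,148,445,242
sub=hsv[y0:y1,x0:x1].astype(int)
m=np.zeros(im.shape[:2],np.uint8)
m[y0:y1,x0:x1]=(sub[...,1]>90)
m=cv2.morphologyEx(m,cv2.MORPH_OPEN,np.ones((9,9)))
s=np.zeros_like(m); s[165:225,385:428]=((hsv[165:225,385:428,2]>120)).astype(np.uint8)
s=cv2.morphologyEx(s,cv2.MORPH_CLOSE,np.ones((5,5)))
for n,mm,z in (("board",m,20),("strips",s,23)):
    b=quad(mm); P=cast("top",b+0.0,z); L=np.linalg.norm(P-np.roll(P,-1,0),axis=1)
    E=np.roll(P,-1,0)-P; A=[(np.arctan2(e[1],e[0])+np.pi/4)%(np.pi/2)-np.pi/4 for e in E]
    print(n,b.tolist(),P.mean(0).round(1),L.round(),np.round(A,3))
s0=sense(); p=s0["tool_pos"]
line_to([p[0],p[1],p[2]+140],rate=70); hold(.3)
s=sense(); print(s["force"].round(1),s["gripper_width"],s["tool_pos"])
for x in(-90,90):
    for y in (.1,.2): print(inverse_kinematics([563+x,-212,180],down(y)))
E
```

```text
board [[435, 225], [388, 233], [375, 167], [421, 159]] [ 562.7 -210.6   20. ] [139. 200. 140. 201.] [0.154 0.157 0.161 0.154]Traceback (most recent call last):
  File "<stdin>", line 14, in <module>
  File "<stdin>", line 5, in quad
cv2.error: OpenCV(4.12.0) /io/opencv/modules/imgproc/src/approx.cpp:987: error: (-215:Assertion failed) (curve.cols == 1 && curve.rows >= nsides) || (curve.rows == 1 && curve.cols >= nsides) in function 'approxPolyN'
```

```bash
python3 - <<'E'
from h import *
p=sense()["tool_pos"]
line_to([p[0],p[1],p[2]+140],rate=70); hold(.3)
s=sense(); print(s["force"].round(1),s["gripper_width"],s["tool_pos"].round(1))
C=np.array([562.,-211.]);u=np.array([np.cos(.156),np.sin(.156)])
a=C-86*u
move_to([*a,293],down(.156))
line_to([*a,190],rate=100);hold(.3)
s=sense(); print(s["force"].round(1),s["tool_pos"].round(1),s["qpos"].round(2),s["t"],inverse_kinematics([*(C+86*u),164],down(.156)))
wrist("w2")
im=read_camera("top");cv2.imwrite("pics/t2.png",cv2.resize(im[120:280,280:480,::-1],None,fx=3,fy=3))
E
```

```text
[ 0.6 -0.6 -3.8] 29.105486427280916 [532.8 200.5 293.6]
[-1.1  0.3 -5.4] [ 477.2 -224.5  190.4] [-0.65  0.57  1.78 -0.    0.79 -0.81] 10.7167 [-4.61317986e-01  7.59670602e-01  1.39998162e+00 -4.44089210e-16
  9.81940431e-01 -6.17317986e-01]
```

View pics/w2.png

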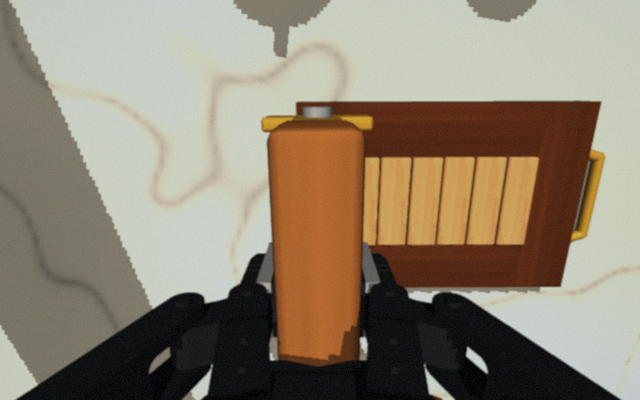

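The roller is held upright and aligned with the board: the board edges are level in the wrist view. The right-hand board corners are at (601,101) and (560,287), with the strips in rows 157-245. Checking the centre, then touching down gently on the margin.

```bash
python3 - <<'E'
from h import *
s=sense()
P=cast("wrist",[[601,101],[560,287]],20,s); e=P[0]-P[1]
u=np.array([np.cos(.156),np.sin(.156)])
C=P.mean(0)[:2]-102*u
Q=cast("wrist",[[538,157],[525,245]],23,s).mean(0)[:2]-66*u
print(P.round(1).tolist(),np.linalg.norm(e),np.arctan2(-e[0],e[1]),C,Q)
p=s["tool_pos"]; f0=s["force"]
r=line_to([p[0],p[1],158],rate=15,max_force=8); hold(.2)
s=sense(); print(r,s["tool_pos"].round(2),(s["force"]-f0).round(1),s["wrist_torque"].round(2),s["t"])
E
```

```text
[[653.1, -128.2, 20.0], [675.2, -266.9, 20.0]] 140.49850731535852 0.15805946803594384 [ 563.42112952 -213.40135378] [ 563.10125803 -213.50027166]
True [ 477.28 -224.38  163.69] [ 0.6  1.7 11.3] [ 0.09 -0.04 -0.03] 12.5917
```

```bash
python3 - <<'E'
from h import *
s=sense();p=s["tool_pos"];z=163.69
for dz in (.5,1.,1.5):
    r=line_to([p[0],p[1],z-dz],rate=5,max_force=25);hold(.2);s=sense();print(dz,r,s["tool_pos"].round(2),s["force"].round(1))
    if s["force"][2]>15: break
E
```

```text
0.5 False [ 477.57 -224.51  163.68] [-0.6  1.1  5.7]
1.0 False [ 477.71 -224.5   163.65] [-0.1  1.6  9.1]
1.5 False [ 477.91 -224.5   163.64] [-0.1  2.  12. ]
```

```bash
python3 - <<'E'
from h import *
C=np.array([563.2,-213.4]);u=np.array([np.cos(.157),np.sin(.157)])
z=161.2
for x in (-60,-25,25,60,86):
    r=line_to([*(C+x*u),z],rate=35,max_force=28);s=sense()
    print(x,r,((s["tool_pos"][:2]-C)@u).round(1),s["tool_pos"][2].round(2),s["force"].round(1),s["wrist_torque"].round(2),s["t"])
    if r: break
E
```

```text
-60 False -59.5 163.58 [-1.1  9.1 19.8] [1.34 0.19 0.03] 15.1
-25 False -25.0 163.63 [-2.9  8.8 20.3] [1.19 0.52 0.06] 16.25
25 False 25.8 163.66 [-1.6  8.3 16.6] [1.38 0.28 0.07] 17.825
60 False 61.1 163.72 [-1.1  8.1 14.2] [1.3  0.17 0.02] 18.975
86 False 87.4 163.79 [-0.1  8.2 13.5] [ 1.33  0.15 -0.12] 19.8667
```

Tool height stayed at the flush level, about 163.7, all the way across. I'll lift and check the strips and the grip.

```bash
python3 - <<'E'
from h import *
p=sense()["tool_pos"]
line_to([p[0],p[1],190],rate=60);hold(.2)
s=sense();print(s["force"].round(1),s["wrist_torque"].round(2),s["gripper_width"])
wrist("w3")
E
```

```text
[ 0.1 -0.1 -5.3] [ 0.    0.02 -0.02] 29.5207337569551
```

View pics/w3.png

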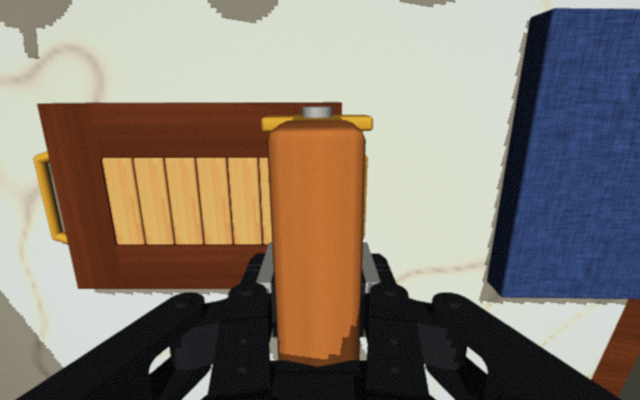

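The strips show no raised edges, at columns 103-270. The bar sits in the pads exactly as before (columns 269-363). Returning to the recorded saddle pose.

```bash
python3 - <<'E'
from h import *
p=sense()["tool_pos"]; q=down(.063)
line_to([p[0],p[1],293],rate=120)
move_to([532.8,200.5,293],q)
line_to([532.8,200.5,185],rate=90);hold(.3)
s=sense();p=s["tool_pos"];f0=s["force"]
t=2*np.array([532.8,200.5])-p[:2]
print(p.round(2),f0.round(1))
r=line_to([*t,152.5],rate=15,max_force=8);hold(.3)
s=sense();print(r,s["tool_pos"].round(2),(s["force"]-f0).round(1),s["wrist_torque"].round(2),s["t"])
E
```

```text
[532.93 200.54 185.36] [ 0.6  0.2 -5.4]
True [532.79 200.55 153.72] [-1.1  0.7 11.6] [-0.02  0.09  0.03] 27.225
```

Contact came at exactly the original height, 153.72, with little lateral force, so the roller is seated. Releasing it.

```bash
python3 - <<'E'
from h import *
command_gripper(60);hold(.2)
command_gripper(85);hold(.2)
p=sense()["tool_pos"]
line_to([p[0],p[1],320],rate=80);hold(.8)
s,im=wrist("w4");print(s["force"].round(1),s["t"])
t=read_camera("top")
a=cv2.resize(t[125:305,160:460,::-1],None,fx=2.1,fy=2.1)[:400,:]
cv2.imwrite("pics/end.png",cv2.resize(np.hstack([im[:378,:,::-1],a[:378]]),(800,238)))
E
```

```text
[0.1 0.  0.4] 31.45
```

View pics/end.png

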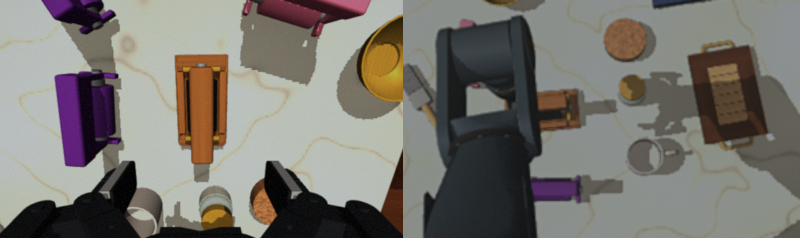

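The roller sits upright and centred in its saddle at about (201,105) on the left half, the gripper is clear, and the visible bystanders (jar, mug, coasters) are undisturbed.

```bash
python3 -c "
from plant import *
print(hand_in())"
```

```text
the job is handed in; nothing more can be done
None
```

The job is handed in at about 32 s: all six strips were rolled flush in one pass, judging by tool height and the camera, and the roller is back upright in its saddle and released; no verdict was returned.

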